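Shift the bench polisher into third gear

ROBOT

A 6-joint arm with a two-finger parallel gripper is mounted at the origin on a cart in front of the work surface, level with it; the furniture and walls round the work are solid. World frame = base frame: x ahead of the robot, y to its left, z up, the work surface at z = 0. Lengths are in mm, angles in rad, forces in N, time in s.
With the tool pointing down it reaches from about 300 to 875 mm from the base axis. Payload 4.2 kg.
Tool frame: the origin (TCP) lies at the very end of the fingers, on their centre line; the grasp point (between the pads) lies bot.grip_depth behind it (bot.grip_depth is the distance from the TCP to the grasp point, in mm); z points along the fingers, y is the line along which they close (so a half turn about z gives the same grasp; the last joint's range is limited). The gripper opens to 85 mm and grips with 20 to 120 N. Pads are 22 mm wide; open, the fingers measure 114 mm over their backs; the gripper's body (76 mm by 85 mm) begins 54 mm behind the grasp point. The pads swing forward as they close: fully open they stand 13 mm farther back than shut.
Start: joints at [1.26, 0.32, 1.565, -0, 1.257, -0.02], TCP at [164.865, 550.873, 231.338] pointing down, gripper open.
Joint ranges: [-3.11, 3.11], [-0.84, 2.01], [0.21, 2.61], [-1.34, 4.49], [0.05, 2.63], [-2.56, 2.56]. Speed limits (rad/s): [2.57, 2.57, 3.14, 3.14, 3.14, 3.14].

INTERFACE

Orientations are given as a unit quaternion [w, x, y, z].
In Python, from station import bot, read_camera, camera_params gives the robot as it stands.
- The arm moves only by the tool carry_out, never from a script. Its arguments are lists of equal length, an entry for each row: "travel": the shift along the tool's x, y, z in mm, a list of three; "angular": the turn, a rotation vector about the tool's x, y, z in rad, a list of three; "grip": the gripper command: -1 is shut, 1 is fully open, values between are in proportion. A call has 1 to 8 rows; each row shifts and turns the commanded pose from where the row before left it, along the tool's axes as they then stand; what a row does not reach is not made up. A row lasts 1/12 s, in which the tool goes at most 41.7 mm and 7.16 degrees, less where a joint would pass 70% of its speed; a pose out of reach is approached as far as the arm can. A call is refused whole if a number of a shift passes 41.7 or a number of a turn 0.125, either way. A call with a gripper value outside its range is refused whole. The fingers move at their own pace and stop on an object; "force" is the grip in N (left out, the last holds). Time passes only in rows, so rows that do not move let the fingers close. It gives the time, the measured TCP pose, the force and the opening at its end, in the units of the state.
- bot.observe(): the state, without advancing time (a new reading comes with each control period).
- read_camera(name): name is "scene" or "side" or "wrist"; returns (picture, depth): 480x640x3 uint8, red, green, blue; 480x640 float32, mm along the optical axis (not along the pixel's ray), 0 where there is no reading.
- camera_params(name): a dict with "mtx" (3x3 intrinsics, pixels), "T" (4x4, takes a point from camera to world coordinates). Camera axes: x right, y down, z forward; pixel columns grow to the right and rows downward; lengths in mm; the calibration is good to about 2 mm. A picture is of the moment at which its call begins: read the wrist's pose just before it. camera_params takes no time and is no camera call; for the wrist camera it gives the pose at the moment of the call.
- bot.sign_off(): hands the job in, once; it reports no verdict.
The state is a dict: "t": time; "joint_positions": joint angles; "qvel": joint speeds; "joint_torque": joint torques, N m; "tcp_pos": TCP position; "eef_rot": TCP orientation; "contact_force": force on the tool from outside, world axes, zero at the start; "wrist_torque": the same for the moment, N m; "grip_width": opening from 0.0 (shut) to 1.0 (fully open).
Only numpy, scipy, OpenCV 4.12 (cv2) and the standard library are available. Lean on these libraries where they do the work, as an engineer would, in place of code of your own. Each camera call takes 0.05 s, during which the arm holds its last target. There are 200 camera calls.

TASK

The gear lever of the small bench polisher stands in second gear, the near left slot of its H-shaped gate, fully or nearly home. Change up to third: pushing the lever with the fingertips only, never gripping it, guide it gently along the gate to the middle, across to the right-hand leg, and then forward (away from you, towards the polisher's motor) until it is fully home in the far right slot, the one marked with a green dot. Leave everything else on the desk where it stands, and finish with the hand clear of the lever.

Things in the scene. Friction and masses are not known exactly. Their poses are not given: they have to be found in the camera images.
- polisher: small bench polisher fixed to the desk: grey gearbox 116 x 112 mm on a dark foot 152 x 124 mm, a blue motor behind (to x = +152 mm, 89 mm tall), a pale felt wheel at its left (y = +78 to +108 mm, 76 mm tall). Origin on the desk under the centre of the gate; x points forward (to the motor), y left, z up
- gate (a point): centre of the H gate, on top of the steel plate (76 mm above the desk), axes as the polisher's. Two legs along x, centred at y = +18 (left) and -18 mm (right), joined by a middle channel along y at x = 0; steel teeth between the legs fill |y| under 9.5, |x| over 9.5 mm. First gear far left, second near left, third far right, fourth near right
- third_dot (a point): green dot, 10 mm across, on the plate just beyond the far end of the third slot, at x = +42, y = -20 mm from the gate's centre
- gear_lever: gear lever: steel stem 10 mm thick, with a black collar and a red ball knob 36 mm across, rising through the gate from a pivot in the gearbox at z = 12 mm above the desk. It tips forward and back and left and right about the pivot, and stays where it is left (it takes about 1.5 to 3 N at the knob to move it). Origin at the pivot, z along the stem
- knob (a point): centre of the red ball knob, 138 mm along the stem from the pivot (150 mm above the desk when upright, 144 mm at the side of the middle channel, 138 mm fully home in a slot); it travels 41 mm either way from the middle, forward and back and left and right
- shift_across (a joint): lever's tilt across, rad: 0 upright, positive to the right (the polisher's -y), stops at -0.30 (left) and +0.30 (right). In the right-hand leg it reads about 0.24 to 0.30
- shift_forward (a joint): lever's tilt forward, rad: 0 in the middle channel, positive forward (the polisher's +x), stops at -0.30 and +0.30. The lever passes freely across the middle channel while this lies within about 0.06 of 0; beyond about 0.15 the teeth block it. Fully home in third: +0.30
- solder_reel: reel of solder with orange-yellow top and blue flanges, 86 x 62 x 35 mm, standing loose beside the motor; origin under its centre
- pliers: pliers with yellow grips lying loose on the desk to the right, 50 x 102 x 11 mm; origin under its centre
- screwdriver: screwdriver with a red handle lying loose to the left, 20 x 160 x 22 mm; origin under its centre
- primer_jar: paint jar with a black cap standing loose to the left, 66 mm across, 70 mm tall; origin under its centre
- orange_mug: orange mug standing loose at the back left, 69 mm across, 68 mm tall; origin under its centre

How it is judged (in metres and radians):
On the way, in this order (a step that is already met when the one before it is completed fails the run):
1. the lever is across, in the right-hand leg of the gate (value of joint shift_across above 0.15 rad).
2. the lever is forward in the right-hand leg, home in third (value of joint shift_across above 0.2 rad and value of joint shift_forward above 0.25 rad), for 0.2 s.
At the end, for the whole second after the job is handed in: the lever rests in the third slot: tilted right by more than 0.20 rad and forward by more than 0.25 rad of 0.30 (knob within about 7 mm of its forward stop), and still (all of step 2 and velocity of joint shift_forward between -0.05 and 0.05 rad/s); the robot touches nothing.
It fails at once if the lever gripped or forced: more than 35 N between the hand or arm and the lever (contact force between any of the fingers, the arm and gear_lever above 35 N).
It fails at once if a loose thing on the desk moved by more than 15 mm or lifted (distance of any of solder_reel, pliers, screwdriver, primer_jar, orange_mug from where it was at the start of the episode above 0.015 m).
It also fails if it takes over 64 s, if anything falls off the work surface, if the arm or the gripper's body presses on something with over 40 N, if the wrist force passes 120 N, or if a joint passes its speed limit or range.

## Working session

There is one attempt and no reset: what is moved stays moved. The work goes in short steps, Python scripts to look and compute and a tool call to move; the robot and the scene stay as the last step left them, time stands still between calls to the robot, and variables do not carry over. Pictures are saved under pics/ and viewed, on a budget of 10 in all, crops included, one or two more only if the job needs it, and the job is handed in when it is done.

Besides the shell and the picture viewer there is one more tool, called after ">>>" by a JSON object that holds its "method" and its "body". carry_out: Moves the arm, as the interface text tells. Its arguments: {"type":"object","properties":{"travel":{"type":"array"},"angular":{"type":"array"},"grip":{"type":"array"},"force":{"type":"number"}},"required":["travel","angular","grip"]}

```bash
mkdir -p pics; ls; python3 - <<'E'
from station import bot, read_camera, camera_params
import cv2,numpy as np
print(bot.observe(), bot.grip_depth)
ims=[]
for n in ("scene","side"):
    p,d=read_camera(n); np.savez(f"pics/{n}0.npz",p=p,d=d); c=camera_params(n); print(n,c)
    cv2.imwrite(f"pics/{n}0.png",p[:,:,::-1])
E
```

```text
pics
{'t': 0.0, 'joint_positions': array([ 1.25997759e+00,  3.20274758e-01,  1.56569058e+00,  1.61418024e-05,
        1.25739977e+00, -2.00223230e-02]), 'qvel': array([-0.00143427,  0.00167427, -0.00051821,  0.00016111, -0.00134532,
       -0.00101359]), 'joint_torque': array([-2.07898986e-03, -4.15532327e+01, -2.34155774e+01, -1.06230773e-04,
        8.28613032e-03,  1.59629434e-05]), 'tcp_pos': array([164.71971473, 550.39489605, 230.48762336]), 'eef_rot': array([-1.53503907e-04,  1.44888858e-01,  9.89447540e-01, -8.72869261e-04]), 'contact_force': array([-0.14664562, -1.00734973,  0.37689332]), 'wrist_torque': array([ 0.00778995, -0.01514921,  0.0355354 ]), 'grip_width': 0.998452352960621} 18.700000000000003
scene {'mtx': array([[623.81687533,   0.        , 315.29171181],
       [  0.        , 623.81687533, 242.84538553],
       [  0.        ,   0.        ,   1.        ]]), 'T': array([[ 5.52385718e-01, -6.50493007e-01,  5.21276191e-01,
        -6.99593396e+01],
       [-8.33481748e-01, -4.20986200e-01,  3.57880980e-01,
        -3.93360464e+02],
       [-1.33489922e-02, -6.32162533e-01, -7.74720812e-01,
         1.15426207e+03],
       [ 0.00000000e+00,  0.00000000e+00,  0.00000000e+00,
         1.00000000e+00]])}
side {'mtx': array([[479.37963892,   0.        , 322.05042306],
       [  0.        , 479.37963892, 236.01509265],
       [  0.        ,   0.        ,   1.        ]]), 'T': array([[ 9.44007880e-01, -2.06904989e-01,  2.56981417e-01,
         3.65087783e+02],
       [-3.29374600e-01, -5.46145221e-01,  7.70219300e-01,
        -7.93165124e+02],
       [-1.90130432e-02, -8.11736240e-01, -5.83714640e-01,
         7.96990564e+02],
       [ 0.00000000e+00,  0.00000000e+00,  0.00000000e+00,
         1.00000000e+00]])}
```

View pics/scene0.png

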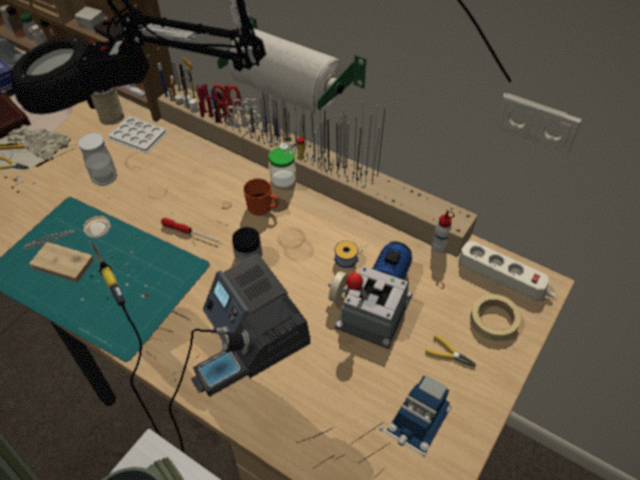

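View pics/side0.png

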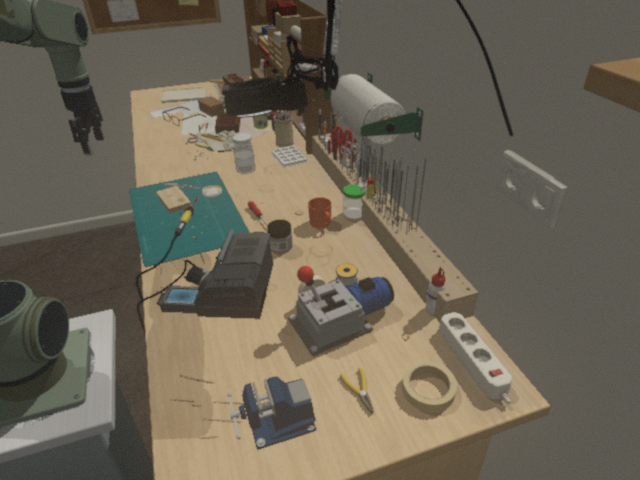

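The scene view shows the red knob at (354,282), with the polisher body around (375,310). In the side view the knob is at (306,274) and the plate around (330,300). Next I'll measure the knob, the dot and the gate.

```bash
cat > h.py <<'E'
import numpy as np,cv2
from station import bot,read_camera,camera_params
def cloud(d,c):
    v,u=np.mgrid[:480,:640]; K=c["mtx"]
    P=np.stack([(u-K[0,2])/K[0,0]*d,(v-K[1,2])/K[1,1]*d,d],-1)
    return P@c["T"][:3,:3].T+c["T"][:3,3]
def ray(px,c):
    r=c["T"][:3,:3]@np.linalg.solve(c["mtx"],[px[0],px[1],1.]); return c["T"][:3,3],r/np.linalg.norm(r)
def onz(px,c,z):
    o,r=ray(px,c); return o+r*(z-o[2])/r[2]
def meet(a,b):
    (o,r),(p,s)=a,b; t=np.linalg.lstsq(np.stack([r,-s],1),p-o,rcond=None)[0]
    A,B=o+r*t[0],p+s*t[1]; return (A+B)/2,np.linalg.norm(A-B)
def blobs(p,lo,hi,box,amin=3):
    h=cv2.cvtColor(p,cv2.COLOR_RGB2HSV); m=cv2.inRange(h,lo,hi)
    if lo[0]==0: m|=cv2.inRange(h,(172,lo[1],lo[2]),(180,255,255))
    k=np.zeros_like(m); x0,y0,x1,y1=box; k[y0:y1,x0:x1]=m[y0:y1,x0:x1]
    n,_,s,c=cv2.connectedComponentsWithStats(k)
    return [(s[i,4],s[i,:4].tolist(),c[i]) for i in range(1,n) if s[i,4]>=amin]
E
python3 - <<'E'
from h import *
S={}
big=[]
for n,box in (("scene",(320,240,430,360)),("side",(270,250,410,360))):
    z=np.load(f"pics/{n}0.npz"); p,d=z["p"],z["d"]; c=camera_params(n)
    S[n]=(p,c)
    print(n,"red",blobs(p,(0,150,90),(8,255,255),box),"green",blobs(p,(40,70,50),(85,255,255),box))
    W=cloud(d,c); x0,y0,x1,y1=box
    w=W[y0:y1,x0:x1].reshape(-1,3); k=w[(abs(w[:,2]-76)<4)]
    print(len(k),k.mean(0),cv2.minAreaRect(k[:,:2].astype(np.float32)))
    big.append(cv2.resize(p[y0:y1,x0:x1],None,fx=400/(x1-x0),fy=400/(x1-x0),interpolation=cv2.INTER_CUBIC))
H=max(b.shape[0] for b in big)
cv2.imwrite("pics/crop.png",np.hstack([cv2.copyMakeBorder(b,0,H-b.shape[0],0,0,0) for b in big])[:,:,::-1])
E
```

```text
scene red [(np.int32(176), [346, 272, 16, 15], array([353.26704545, 279.10227273]))] green [(np.int32(7), [391, 279, 3, 3], array([392.        , 279.71428571]))]
1749 [632.61294352 -72.09826365  75.3687477 ] ((660.2127685546875, -45.5694580078125), (203.74171447753906, 147.7965545654297), 8.261836051940918)
side red [(np.int32(129), [298, 266, 15, 15], array([305.3255814 , 271.89922481])), (np.int32(3), [306, 278, 2, 2], array([306.66666667, 278.66666667]))] green [(np.int32(5), [350, 299, 3, 2], array([350.8, 299.4]))]
1708 [641.49962533 -74.14226587  75.87962972] ((717.7011108398438, -40.97492980957031), (311.3943176269531, 146.0291748046875), 8.075013160705566)
```

View pics/crop.png

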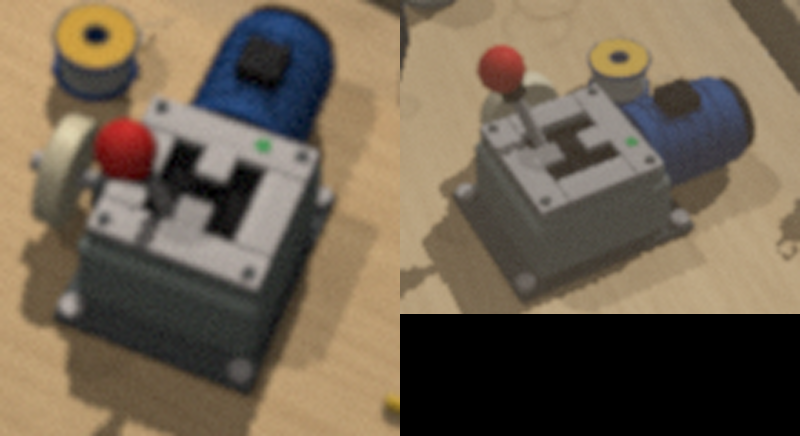

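The crop shows the lever in the near-left slot and the green dot beyond the far-right slot. The four plate screws are clear: in the left crop at (163,107), (302,157), (248,272) and (104,218).

```bash
python3 - <<'E'
from h import *
cs,cd=camera_params("scene"),camera_params("side")
dots=[onz((392,279.7),cs,76),onz((350.8,299.4),cd,76)]; print("dot",dots,meet(ray((392,279.7),cs),ray((350.8,299.4),cd)))
K,e=meet(ray((353.5,279),cs),ray((305,273),cd)); print("knob",K,e)
sc=[onz((320+u/3.636-.4,240+v/3.636-.4),cs,76) for u,v in ((163,107),(302,157),(248,272),(104,218))]
sd=[onz((270+u/2.857-.4,250+v/2.857-.4),cd,76) for u,v in ((193,91),(250,160),(146,203),(91,129))]
for q in (sc,sd):
    q=np.array(q)[:,:2]; print(q.round(0).tolist(),q.mean(0))
    f=(q[0]-q[3]+q[1]-q[2]); l=(q[0]-q[1]+q[3]-q[2]); print(np.linalg.norm(f)/2,np.linalg.norm(l)/2,np.arctan2(f[1],f[0]),np.arctan2(-l[0],l[1]))
dot=(dots[0]+dots[1])[:2]/2
# knob in polisher frame (-41ish x, +41ish y); dot (42,-20): yaw from dot->knob
v=K[:2]-dot; print("yaw", np.arctan2(v[1],v[0])-np.arctan2(40+20,-40-42), np.linalg.norm(v), np.hypot(60,82))
for yaw in (-.1,-.15,-.2,.1,.15):
    R=np.array([[np.cos(yaw),-np.sin(yaw)],[np.sin(yaw),np.cos(yaw)]]); g=dot-R@[42,-20]; print(yaw,g,R.T@(K[:2]-g))
print(R.shape)
E
```

```text
dot [array([659.87648003, -87.89482709,  76.        ]), array([663.23808523, -86.68620478,  76.        ])] (array([662.20830264, -86.96286274,  75.01157421]), np.float64(2.8803529145471933))
knob [576.05143352 -40.73374886 140.27360693] 0.062229786962789406
[[652.0, -24.0], [665.0, -111.0], [579.0, -123.0], [566.0, -37.0]] [615.64289826 -73.6820384 ]
87.08886528217276 87.42344773409168 0.14189121783836228 0.14734964690322996
[[656.0, -21.0], [669.0, -109.0], [581.0, -124.0], [567.0, -35.0]] [618.26424043 -72.349568  ]
89.63098982081674 89.47354764223046 0.1613165628781309 0.1483642558892989
yaw 0.13309041071403227 97.35904062823901 101.6070863670443
-0.1 [621.76377602 -63.19742913] [-47.72659714  17.7878361 ]
-0.15 [623.01766    -61.23869281] [-49.50306692  13.25615036]
-0.2 [624.36787297 -59.34507248] [-51.05082668   8.64134156]
0.1 [617.77043935 -71.58343613] [-38.43075489  34.86051822]
0.15 [617.0401347  -73.79149594] [-35.58835427  38.81181917]
(2, 2)
```

```bash
python3 - <<'E'
from h import *
for n in ("scene","side"):
    z=np.load(f"pics/{n}0.npz"); W=cloud(z["d"],camera_params(n)).reshape(-1,3)[z["d"].ravel()>0]
    W=W[(W[:,0]>100)&(W[:,0]<950)&(W[:,1]>-400)&(W[:,1]<800)&(W[:,2]>90)]
    g={}
    for p in W: 
        k=(int(p[0]//75)*75,int(p[1]//75)*75); g.setdefault(k,[]).append(p[2])
    print(n,{k:(len(v),int(np.percentile(v,98))) for k,v in sorted(g.items()) if len(v)>8})
from scipy.spatial.transform import Rotation as R
s=bot.observe(); q=R.from_quat(s["eef_rot"],scalar_first=True); print(q.as_matrix().round(3))
G=np.array([617,-73,0]);Y=R.from_euler("z",.15)
def w(p): return G+Y.apply(p)
T=Y.as_matrix()@np.diag([-1,1,-1.]); print("turn",(q.inv()*R.from_matrix(T)).as_rotvec())
t=w([-85,39,230]); print(t, "tool shift in final frame",T.T@(t-s["tcp_pos"]))
E
```

```text
scene {(300, 0): (90, 100), (300, 75): (291, 109), (375, -375): (9, 98), (375, -300): (757, 102), (375, 0): (999, 105), (375, 75): (922, 114), (375, 150): (306, 116), (450, -300): (81, 101), (450, 0): (521, 107), (450, 75): (976, 112), (450, 150): (787, 113), (525, -75): (286, 158), (525, 75): (21, 106), (525, 150): (93, 111), (525, 675): (469, 131), (525, 750): (19, 131), (600, 675): (134, 132), (675, -75): (23, 92), (675, 300): (396, 458), (675, 375): (19, 432), (675, 675): (329, 277), (675, 750): (820, 273), (750, 150): (512, 374), (750, 225): (1059, 377), (750, 300): (2104, 519), (750, 375): (866, 454), (750, 450): (665, 432), (750, 525): (633, 415), (750, 600): (552, 399), (750, 675): (1585, 402), (750, 750): (297, 389), (825, -150): (161, 129), (825, 75): (234, 293), (825, 150): (1362, 389), (825, 225): (1108, 390), (825, 300): (751, 391), (825, 375): (382, 389), (825, 450): (441, 219), (825, 525): (410, 190), (825, 600): (239, 148), (825, 675): (155, 228), (825, 750): (1076, 359), (900, -450): (1949, 448), (900, -375): (8950, 616), (900, -300): (10154, 625), (900, -225): (8812
[... 1552 characters left out ...]
278), (825, 750): (1688, 468), (900, -450): (3490, 516), (900, -375): (11737, 661), (900, -300): (12180, 669), (900, -225): (9581, 657), (900, -150): (7440, 645), (900, -75): (6079, 634), (900, 0): (4912, 622), (900, 75): (4169, 610), (900, 150): (3498, 599), (900, 225): (2263, 589), (900, 300): (1712, 579), (900, 375): (1433, 568), (900, 450): (1078, 556), (900, 525): (860, 545), (900, 600): (776, 534), (900, 675): (509, 518), (900, 750): (375, 470)}
[[-0.958  0.287 -0.   ]
 [ 0.287  0.958 -0.001]
 [ 0.    -0.002 -1.   ]]
turn [-1.53191457e-03 -3.85904861e-04 -4.40804854e-01]
[527.12637121 -47.14016922 230.        ] tool shift in final frame [-2.69030814e+02 -6.45030206e+02  5.87725107e-01]
```

>>> {"method": "carry_out", "body": {"travel": [[0,0,0],[0,0,0],[0,0,0],[0,0,0],[-13.5,-32,0],[-13.5,-32,0],[-13.5,-32,0],[-13.5,-32,0]], "angular": [[0,0,-0.11],[0,0,-0.11],[0,0,-0.11],[0,0,-0.11],[0,0,0],[0,0,0],[0,0,0],[0,0,0]], "grip": [-1,-1,-1,-1,-1,-1,-1,-1]}}

```text
t: 0.77
tcp_pos: [237.5, 430.8, 230.8]
eef_rot: [-0.0, -0.075, 0.997, -0.001]
contact_force: [1.3, 0.2, -0.8]
grip_width: -0.001
```

>>> {"method": "carry_out", "body": {"travel": [[-13.5,-32,0],[-13.5,-32,0],[-13.5,-32,0],[-13.5,-32,0],[-13.5,-32,0],[-13.5,-32,0],[-13.5,-32,0],[-13.5,-32,0]], "angular": [[0,0,0],[0,0,0],[0,0,0],[0,0,0],[0,0,0],[0,0,0],[0,0,0],[0,0,0]], "grip": [-1,-1,-1,-1,-1,-1,-1,-1]}}

```text
t: 1.43
tcp_pos: [382.4, 193.5, 231.2]
eef_rot: [-0.0, -0.075, 0.997, -0.0]
contact_force: [-0.1, 0.4, -0.8]
grip_width: 0.001
```

>>> {"method": "carry_out", "body": {"travel": [[-13.5,-32,0],[-13.5,-32,0],[-13.5,-32,0],[-13.5,-32,0],[-13.5,-32,0],[-13.5,-32,0],[0,0,0],[0,0,0]], "angular": [[0,0,0],[0,0,0],[0,0,0],[0,0,0],[0,0,0],[0,0,0],[0,0,0],[0,0,0]], "grip": [-1,-1,-1,-1,-1,-1,-1,-1]}}

```text
t: 2.1
tcp_pos: [491.0, 16.2, 230.7]
eef_rot: [-0.001, -0.073, 0.997, 0.0]
contact_force: [0.4, -0.3, -0.5]
grip_width: -0.002
```

```bash
cat >> h.py <<'E'
from scipy.spatial.transform import Rotation as R
G=np.array([617,-73,0.]); Y=R.from_euler("z",.15)
def toP(p): return Y.inv().apply(np.asarray(p)-G)
def knob():
    out={}
    px={}
    for n,box in (("scene",(320,240,430,360)),("side",(270,250,410,360))):
        p,d=read_camera(n); c=camera_params(n); b=max(blobs(p,(0,150,60),(8,255,255),box),key=lambda b:b[0],default=None)
        if b is None: print(n,"hidden"); continue
        x,y,w,h=b[1]; print(n,b[1]); px[n]=(ray((x+w/2-.5,y+h/2-.5),c),p)
        cv2.imwrite(f"pics/{n}_{bot.observe()['t']:.1f}.png",p[:,:,::-1])
    if len(px)==2:
        k,e=meet(px["scene"][0],px["side"][0]); print("knob P",toP(k).round(1),"gap",round(e,1))
    s=bot.observe(); print("tcp P",toP(s["tcp_pos"]).round(1),"F",s["contact_force"].round(1),"t",s["t"])
E
python3 -c "
from h import *
knob()"
```

```text
scene [346, 272, 16, 17]
side [298, 266, 15, 13]
knob P [-37.3  37.1 142.5] gap 3.7
tcp P [-111.9  108.8  230.9] F [-1.1  0.3  0.1] t 2.2
```

>>> {"method": "carry_out", "body": {"travel": [[-9,-23,0],[-9,-23,0],[-9,-24,0],[0,0,30],[0,0,30],[0,0,30],[0,0,10],[0,0,0]], "angular": [[0,0,0],[0,0,0],[0,0,0],[0,0,0],[0,0,0],[0,0,0],[0,0,0],[0,0,0]], "grip": [-1,-1,-1,-1,-1,-1,-1,-1]}}

```text
t: 2.87
tcp_pos: [525.6, -46.3, 129.0]
eef_rot: [-0.003, -0.075, 0.997, 0.001]
contact_force: [-0.8, 0.1, 0.5]
grip_width: -0.002
```

```bash
python3 -c "
from h import *
knob()
p,d=read_camera('wrist'); cv2.imwrite('pics/w1.png',p[:,:,::-1])"
```

```text
scene hidden
side [298, 266, 15, 13]
tcp P [-83.7  38.9 132.3] F [0.2 0.4 0.3] t 2.9667
```

View pics/w1.png

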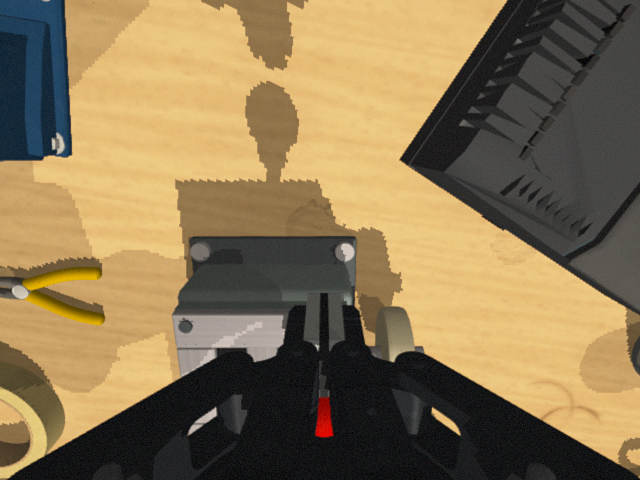

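The wrist view shows the tool square with the gate, and the knob lined up behind the fingers (column 324 of 640). Now the gentle push forward.

>>> {"method": "carry_out", "body": {"travel": [[-4,0,0],[-4,0,0],[-4,0,0],[-4,0,0],[-4,0,0],[-4,0,0],[-4,0,0],[-3,0,0]], "angular": [[0,0,0],[0,0,0],[0,0,0],[0,0,0],[0,0,0],[0,0,0],[0,0,0],[0,0,0]], "grip": [-1,-1,-1,-1,-1,-1,-1,-1]}}

```text
t: 3.68
tcp_pos: [558.7, -43.1, 131.2]
eef_rot: [-0.0, -0.075, 0.997, 0.0]
contact_force: [-2.0, -0.3, 1.2]
grip_width: 0.0
```

```bash
python3 -c "
from h import *
knob()"
```

```text
scene [361, 272, 3, 2]
side [305, 264, 13, 15]
knob P [-26.1  24.6 154.1] gap 4.5
tcp P [-52.8  38.2 131.2] F [-1.3 -0.4  0.6] t 3.7833
```

>>> {"method": "carry_out", "body": {"travel": [[-4,0,0],[-4,0,0],[-4,0,0],[-4,0,0],[-4,0,0],[-2,0,0],[0,0,0]], "angular": [[0,0,0],[0,0,0],[0,0,0],[0,0,0],[0,0,0],[0,0,0],[0,0,0]], "grip": [-1,-1,-1,-1,-1,-1,-1]}}

```text
t: 4.37
tcp_pos: [581.1, -39.8, 131.3]
eef_rot: [0.0, -0.075, 0.997, 0.0]
contact_force: [-1.3, 0.4, 0.9]
grip_width: 0.002
```

```bash
cat >> h.py <<'E'
def sphere(n="side",box=(270,250,410,360)):
    "single-view knob centre: ray of the knob's box centre met with the sphere of radius 138 about the pivot"
    p,d=read_camera(n); c=camera_params(n); b=max(blobs(p,(0,150,60),(8,255,255),box),key=lambda b:b[0])
    x,y,w,h=b[1]; o,r=ray((x+w/2-.5,y+h/2-.5),c); q=o-G-[0,0,12]; B=q@r; D=B*B-q@q+138**2
    t=-B-np.sqrt(max(D,0)); print(n,b[1],"sphere",toP(o+r*t).round(1),"plane144",toP(o+r*(144-o[2])/r[2]).round(1))
    return p
E
python3 -c "
from h import *
knob(); p=sphere(); cv2.imwrite('pics/c2.png',cv2.resize(p[230:360,250:410],None,fx=4,fy=4)[:,:,::-1])"
```

```text
scene [365, 263, 4, 3]
side [315, 260, 12, 13]
knob P [ -4.8  23.7 158.6] gap 2.4
tcp P [-30.9  38.1 131.2] F [-0.9 -0.1 -0.1] t 4.4667
side [315, 260, 12, 12] sphere [  2.7  40.2 144. ] plane144 [  2.7  40.2 144. ]
```

View pics/c2.png

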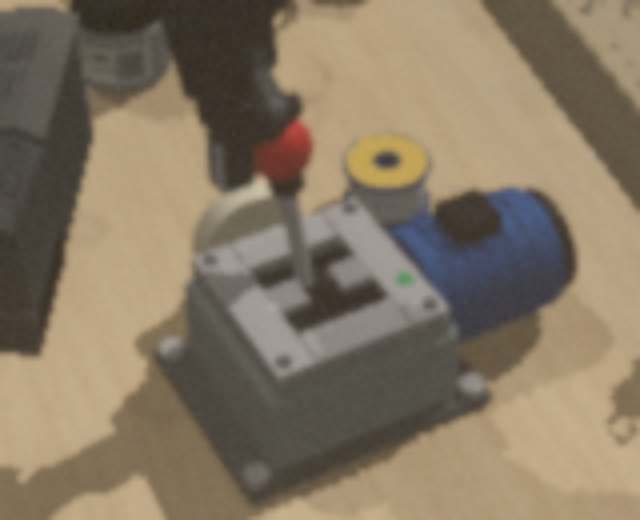

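The crop shows the lever upright fore and aft in the left end of the middle channel, with the knob at (283,150) in the crop. Now I'll go round to its left side.

>>> {"method": "carry_out", "body": {"travel": [[12,0,0],[13,0,0],[0,26,0],[0,27,0],[-18,0,0],[-19,0,0],[-19,0,0],[0,0,0]], "angular": [[0,0,0],[0,0,0],[0,0,0],[0,0,0],[0,0,0],[0,0,0],[0,0,0],[0,0,0]], "grip": [-1,-1,-1,-1,-1,-1,-1,-1]}}

```text
t: 5.18
tcp_pos: [606.7, 17.7, 131.5]
eef_rot: [0.002, -0.075, 0.997, -0.0]
contact_force: [0.1, -0.9, 1.1]
grip_width: -0.001
```

```bash
python3 -c "
from h import *
knob(); sphere();sphere('scene',(320,240,430,360))"
```

```text
scene [352, 258, 17, 18]
side [313, 259, 14, 12]
knob P [ -3.4  37.  148.3] gap 6.1
tcp P [ -0.4  91.2 130.9] F [-0.8  0.   0.4] t 5.2833
side [313, 259, 14, 12] sphere [  3.6  46.6 141.8] plane144 [  2.4  44.2 144. ]
scene [352, 258, 17, 18] sphere [ -4.7  36.9 144.9] plane144 [ -4.   37.2 144. ]
```

>>> {"method": "carry_out", "body": {"travel": [[0,-6,0],[0,-6,0],[0,-6,0],[0,-5,0],[0,-5,0],[0,-5,0],[0,-5,0],[0,-5,0]], "angular": [[0,0,0],[0,0,0],[0,0,0],[0,0,0],[0,0,0],[0,0,0],[0,0,0],[0,0,0]], "grip": [-1,-1,-1,-1,-1,-1,-1,-1]}}

```text
t: 6.05
tcp_pos: [609.6, -25.8, 131.4]
eef_rot: [0.0, -0.074, 0.997, 0.0]
contact_force: [-0.9, 2.8, 1.8]
grip_width: 0.001
```

```bash
python3 -c "
from h import *
knob(); sphere();sphere('scene',(320,240,430,360))"
```

```text
scene [361, 260, 18, 18]
side [318, 264, 14, 13]
knob P [ -0.9  17.6 147.3] gap 3.9
tcp P [ -0.3  47.2 131.3] F [-0.4  0.4  0.9] t 6.15
side [317, 264, 15, 14] sphere [ -1.3  16.4 149. ] plane144 [  1.4  21.7 144. ]
scene [362, 261, 17, 17] sphere [ -5.2  15.2 149.1] plane144 [ -1.6  16.4 144. ]
```

>>> {"method": "carry_out", "body": {"travel": [[0,-5,0],[0,-5,0],[0,-5,0],[0,-5,0],[0,-5,0],[0,-5,0],[0,-5,0],[0,-5,0]], "angular": [[0,0,0],[0,0,0],[0,0,0],[0,0,0],[0,0,0],[0,0,0],[0,0,0],[0,0,0]], "grip": [-1,-1,-1,-1,-1,-1,-1,-1]}}

```text
t: 6.92
tcp_pos: [615.5, -65.6, 131.2]
eef_rot: [-0.0, -0.074, 0.997, 0.0]
contact_force: [-0.8, 1.3, -0.7]
grip_width: -0.005
```

>>> {"method": "carry_out", "body": {"travel": [[0,-4,0],[0,-4,0],[0,-3,0],[0,0,0]], "angular": [[0,0,0],[0,0,0],[0,0,0],[0,0,0]], "grip": [-1,-1,-1,-1]}}

```text
t: 7.25
tcp_pos: [616.9, -76.5, 131.0]
eef_rot: [-0.0, -0.074, 0.997, -0.0]
contact_force: [0.2, 0.2, -0.8]
grip_width: 0.003
```

```bash
python3 -c "
from h import *
knob(); p=sphere();q=sphere('scene',(320,240,430,360)); cv2.imwrite('pics/c3.png',np.hstack([cv2.resize(p[230:360,250:410],None,fx=2.5,fy=2.5),cv2.resize(q[230:360,300:460],None,fx=2.5,fy=2.5)])[:,:,::-1])"
```

```text
scene [386, 270, 18, 17]
side [329, 278, 16, 16]
knob P [ -1.9 -36.3 146.4] gap 3.4
tcp P [ -0.5  -3.2 131.2] F [-0.   0.7  0.5] t 7.35
side [329, 278, 16, 16] sphere [  0.4 -34.3 145.7] plane144 [  1.3 -32.7 144. ]
scene [386, 270, 18, 17] sphere [ -3.  -36.6 145. ] plane144 [ -2.2 -36.4 144. ]
```

View pics/c3.png

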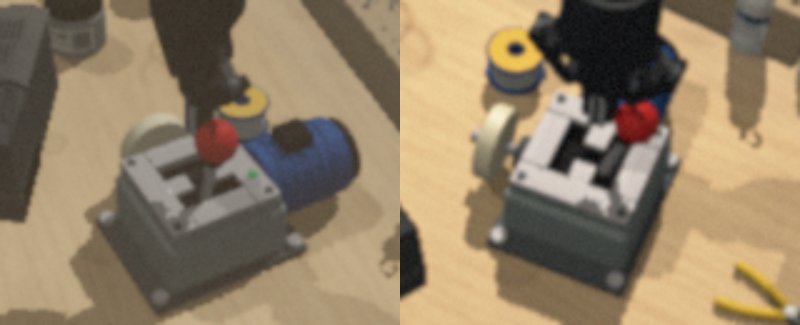

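The lever stands in the right end of the channel, with the knob at (217,142) in the side half and (637,122) in the scene half. I'll nudge it a little further, then go round behind it.

>>> {"method": "carry_out", "body": {"travel": [[0,-3,0],[0,0,0],[0,10,0],[0,10,0],[20,0,0],[20,0,0],[20,0,0],[0,0,0]], "angular": [[0,0,0],[0,0,0],[0,0,0],[0,0,0],[0,0,0],[0,0,0],[0,0,0],[0,0,0]], "grip": [-1,-1,-1,-1,-1,-1,-1,-1]}}

```text
t: 8.12
tcp_pos: [551.3, -67.1, 131.2]
eef_rot: [-0.002, -0.075, 0.997, 0.0]
contact_force: [-0.1, -0.1, -0.7]
grip_width: 0.008
```

>>> {"method": "carry_out", "body": {"travel": [[0,-18,0],[0,-18,0],[0,-17,0],[0,0,0]], "angular": [[0,0,0],[0,0,0],[0,0,0],[0,0,0]], "grip": [-1,-1,-1,-1]}}

```text
t: 8.45
tcp_pos: [564.6, -122.1, 131.6]
eef_rot: [0.001, -0.074, 0.997, -0.001]
contact_force: [0.3, 0.2, 0.5]
grip_width: 0.002
```

```bash
python3 -c "
from h import *
knob(); p=sphere()"
```

```text
scene hidden
side [330, 279, 15, 16]
tcp P [-59.8 -38.5 131.3] F [1.4 0.4 0.4] t 8.55
side [330, 279, 15, 14] sphere [  1.4 -34.7 145.6] plane144 [  2.2 -33.2 144. ]
```

>>> {"method": "carry_out", "body": {"travel": [[-6,0,0],[-6,0,0],[-6,0,0],[-5,0,0],[-5,0,0],[-4,0,0],[-4,0,0],[-4,0,0]], "angular": [[0,0,0],[0,0,0],[0,0,0],[0,0,0],[0,0,0],[0,0,0],[0,0,0],[0,0,0]], "grip": [-1,-1,-1,-1,-1,-1,-1,-1]}}

```text
t: 9.27
tcp_pos: [602.6, -114.4, 131.2]
eef_rot: [-0.0, -0.075, 0.997, 0.0]
contact_force: [-1.9, -0.1, 1.9]
grip_width: -0.003
```

```bash
python3 -c "
from h import *
knob(); p=sphere()"
```

```text
scene hidden
side [337, 281, 13, 11]
tcp P [-19.9 -38.8 131.2] F [-1.3  0.  -0.2] t 9.3667
side [340, 282, 10, 11] sphere [ 14.2 -43.  142.4] plane144 [ 13.3 -44.6 144. ]
```

Pushing at about 2 N, and the knob is moving forward in the right leg.

>>> {"method": "carry_out", "body": {"travel": [[-4,0,0],[-4,0,0],[-4,0,0],[-4,0,0],[-3,0,0],[-3,0,0],[-3,0,0],[0,0,0]], "angular": [[0,0,0],[0,0,0],[0,0,0],[0,0,0],[0,0,0],[0,0,0],[0,0,0],[0,0,0]], "grip": [-1,-1,-1,-1,-1,-1,-1,-1]}}

```text
t: 10.08
tcp_pos: [627.8, -110.5, 130.9]
eef_rot: [-0.0, -0.075, 0.997, 0.0]
contact_force: [-0.9, 0.6, 0.2]
grip_width: -0.002
```

>>> {"method": "carry_out", "body": {"travel": [[-2,0,0],[-2,0,0],[0,0,0]], "angular": [[0,0,0],[0,0,0],[0,0,0]], "grip": [-1,-1,-1]}}

```text
t: 10.33
tcp_pos: [631.6, -110.1, 131.2]
eef_rot: [0.0, -0.075, 0.997, 0.0]
contact_force: [-1.5, -0.5, -0.7]
grip_width: 0.003
```

```bash
python3 -c "
from h import *
knob(); p=sphere()"
```

```text
scene hidden
side [349, 278, 13, 12]
tcp P [  8.8 -38.9 131.3] F [-0.5 -0.2 -0.2] t 10.4333
side [350, 278, 12, 12] sphere [ 42.4 -39.7 137.2] plane144 [ 38.3 -46.2 144. ]
```

>>> {"method": "carry_out", "body": {"travel": [[-1,0,0],[-1,0,0],[0,0,0]], "angular": [[0,0,0],[0,0,0],[0,0,0]], "grip": [-1,-1,-1]}}

```text
t: 10.73
tcp_pos: [633.3, -109.8, 131.3]
eef_rot: [-0.0, -0.075, 0.997, 0.0]
contact_force: [-2.2, -0.5, -1.2]
grip_width: 0.0
```

>>> {"method": "carry_out", "body": {"travel": [[-1,0,0],[0,0,0]], "angular": [[0,0,0],[0,0,0]], "grip": [-1,-1]}}

```text
t: 10.9
tcp_pos: [634.4, -109.7, 131.2]
eef_rot: [-0.0, -0.075, 0.997, 0.0]
contact_force: [-2.6, -0.6, -2.0]
grip_width: -0.001
```

>>> {"method": "carry_out", "body": {"travel": [[-1,0,0],[0,0,0]], "angular": [[0,0,0],[0,0,0]], "grip": [-1,-1]}}

```text
t: 11.07
tcp_pos: [635.4, -109.5, 131.2]
eef_rot: [0.0, -0.075, 0.997, 0.0]
contact_force: [-1.2, 0.6, -1.2]
grip_width: 0.001
```

>>> {"method": "carry_out", "body": {"travel": [[-1,0,0],[0,0,0]], "angular": [[0,0,0],[0,0,0]], "grip": [-1,-1]}}

```text
t: 11.23
tcp_pos: [636.2, -109.4, 131.2]
eef_rot: [-0.0, -0.075, 0.997, 0.0]
contact_force: [-2.1, -1.0, -0.8]
grip_width: 0.0
```

>>> {"method": "carry_out", "body": {"travel": [[-1,0,0],[0,0,0]], "angular": [[0,0,0],[0,0,0]], "grip": [-1,-1]}}

```text
t: 11.4
tcp_pos: [636.9, -109.3, 131.1]
eef_rot: [-0.001, -0.075, 0.997, 0.0]
contact_force: [-3.3, -0.7, -0.9]
grip_width: -0.003
```

>>> {"method": "carry_out", "body": {"travel": [[-1,0,0],[0,0,0]], "angular": [[0,0,0],[0,0,0]], "grip": [-1,-1]}}

```text
t: 11.57
tcp_pos: [637.7, -109.1, 131.0]
eef_rot: [-0.001, -0.075, 0.997, 0.0]
contact_force: [-4.5, -0.6, -1.0]
grip_width: 0.001
```

```bash
python3 -c "
from h import *
knob(); p=sphere()"
```

```text
scene hidden
side [352, 278, 12, 11]
tcp P [ 15.1 -38.8 131. ] F [-4.   0.2 -1.2] t 11.6667
side [352, 278, 12, 11] sphere [ 47.9 -38.7 135.5] plane144 [ 42.7 -46.9 144. ]
```

Force is rising and motion lags the command, so it's at the stop. One more small push, a hold, then retreat straight back and up.

>>> {"method": "carry_out", "body": {"travel": [[-1,0,0],[-1,0,0],[0,0,0],[0,0,0]], "angular": [[0,0,0],[0,0,0],[0,0,0],[0,0,0]], "grip": [-1,-1,-1,-1]}}

```text
t: 12.05
tcp_pos: [639.1, -108.8, 130.8]
eef_rot: [-0.001, -0.075, 0.997, 0.0]
contact_force: [-6.0, -0.2, -2.4]
grip_width: -0.0
```

>>> {"method": "carry_out", "body": {"travel": [[5,0,0],[15,0,0],[20,0,0],[25,0,0],[30,0,-10],[30,0,-20],[30,0,-30],[0,0,0]], "angular": [[0,0,0],[0,0,0],[0,0,0],[0,0,0],[0,0,0],[0,0,0],[0,0,0],[0,0,0]], "grip": [-1,-1,-1,-1,-1,-1,-1,-1]}}

```text
t: 12.72
tcp_pos: [487.1, -132.9, 196.6]
eef_rot: [0.005, -0.074, 0.997, -0.002]
contact_force: [0.3, 0.5, 1.0]
grip_width: 0.002
```

>>> {"method": "carry_out", "body": {"travel": [[10,25,-10],[10,25,-10],[10,25,0],[10,25,0],[0,0,0],[0,0,0]], "angular": [[0,0,0],[0,0,0],[0,0,0],[0,0,0],[0,0,0],[0,0,0]], "grip": [-1,-1,-1,-1,-1,-1]}}

```text
t: 13.22
tcp_pos: [434.5, -38.0, 211.7]
eef_rot: [0.003, -0.076, 0.997, -0.0]
contact_force: [0.2, -0.4, 0.6]
grip_width: 0.003
```

```bash
python3 -c "
from h import *
knob(); p=sphere();q=sphere('scene',(320,240,430,360)); cv2.imwrite('pics/c4.png',np.hstack([cv2.resize(p[230:360,250:410],None,fx=2.5,fy=2.5),cv2.resize(q[230:360,300:460],None,fx=2.5,fy=2.5)])[:,:,::-1])"
```

```text
scene [393, 256, 17, 18]
side [348, 274, 16, 12]
knob P [ 42.4 -35.  140.5] gap 7.8
tcp P [-175.1   60.7  211.3] F [-0.7 -0.1 -0.2] t 13.3167
side [348, 274, 16, 12] sphere [ 48.6 -29.5 137.8] plane144 [ 44.7 -35.6 144. ]
scene [393, 256, 17, 18] sphere [ 38.2 -35.8 139.7] plane144 [ 34.9 -36.6 144. ]
```

View pics/c4.png

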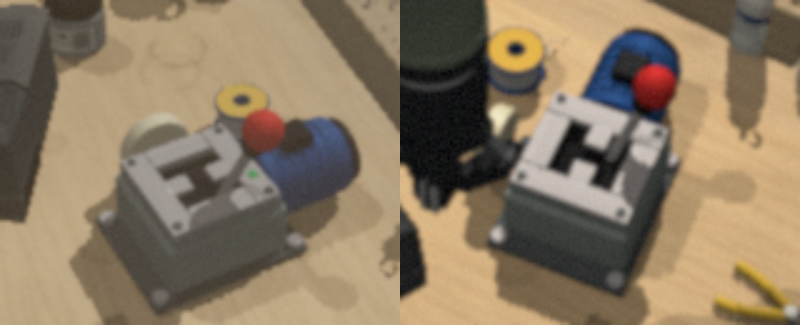

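The lever leans over the far-right slot beside the green dot, with the knob at (263,130) and (655,87). The hand is clear, and the reel and pliers haven't moved.

```bash
python3 -c "
from h import *
print(bot.sign_off())"
```

```text
the job is handed in; nothing more can be done
None
```

The lever is in third and the job is handed in, at about 13 s of the 64 s allowed. With the fingers shut, I pushed the lever from second to the middle, across to the right-hand leg, then forward until it met the stop.

- **Lever position:** my last two-camera measurement put the knob at about (+42, −35) mm from the gate's centre. That is a tilt of about 0.30 rad forward and 0.26 rad right. The picture shows the lever in the far right slot by the green dot.
- **Disagreement:** the two cameras' rays missed each other by 7.8 mm in that last check. Single-view estimates of the forward position ran from 38 to 49 mm, all beyond the roughly 34 mm needed. The force rising to about 6 N at the end of the push also agrees with it being home.
- **Force:** readings at the end of each push were about 6 N or less, against the limit of 35 N. I did not log the force between those readings.
- **Hand and loose things:** the hand finished more than 200 mm from the knob, touching nothing. The solder reel and pliers looked unmoved in the last picture. I did not check the screwdriver, jar or mug again, but the fingers stayed at least 129 mm above the desk.

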